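# Trip-test the bench breaker and set its lever again

## Task

Do the safety test on the workshop bench's earth-leakage breaker, the box with both a lever and a round test button: press the test button, gently, until the lever drops, then lift the lever back up all the way until it catches and stays up by itself. Leave the other switch box (lever, no button) switched on as it is, and do not disturb the things lying on the bench.

Things in the scene. Friction and masses are not known exactly. Their poses are not given: they have to be found in the camera images.
- rcd_unit: earth-leakage breaker on a steel foot 170 x 150 mm. Origin: underside centre of the foot; x to its back. Grey case, face 150 x 150 mm, 75 mm deep; the face looks up and to -x, tilted 0.5 rad from level, its far end the higher; face centre at (-20, 0, 125) mm. The lever is 36 mm to the -y side of the face centre, the button 36 mm to the +y side
- lever_hinge (a point): point on the face where the lever's hinge axis runs (36 mm to the -y side of the face centre). Its x axis points up the slope of the face, y along the hinge, z straight out of the face (all fixed to the case). Two guide ribs stand 6 mm high and 17 mm to either side of it
- lever_tip (a point): centre of the round cross grip at the lever's end, 70 mm from the hinge; grip 14 mm thick and 22 mm long along the hinge axis, on a shank 16 mm wide and 8 mm thick, black plastic. Moves with the lever
- lever (a joint): lever angle, rad. 0: against its upper stop, leaning 0.55 up-slope from the face normal; 1.2: fully down, leaning 0.65 down-slope. A spring pulls it down (3 to 7 N at the grip, more at the click). A hidden catch holds it a little short of the stop, at 0.06 to 0.26 (differs by unit): to latch, push it past that, right to the stop, then let go
- button_top (a point): middle of the outer end of the test button, 13 mm out of the face when not pressed. Its z axis points straight out of the face. Button: black plastic, 24 mm across, in a collar 34 mm across and 3 mm high
- button_cap: the cap of the test button; its origin is on the button's axis at the level of the face when not pressed, z straight out of the face; moves with the button
- test_button (a joint): how far the test button is pushed in, m: 0 out, 0.008 fully in. Sprung, 1.5 N to start and 4 N fully in; the lever is released at about half way. Must not be pushed with more than 35 N
- isolator: the other switch box on its foot (170 x 110 mm), case face 130 x 110 mm at the same slope, with a wide wire bow for a lever and no button. Origin: underside centre of the foot. Not to be operated
- isolator_lever (a joint): angle of the isolator's bow lever, rad; 0 is on (up), grows as it is pulled down. Stays where it is left
- sander: loose orbital sander, 125 mm pad, 140 mm tall; origin at the underside centre of the pad
- glue: loose white glue bottle, 60 mm across, 170 mm tall; origin at its underside centre
- offcut: loose pine offcut 150 x 45 x 22 mm lying on the bench; origin at its underside centre, x along its length
Things that resemble listed ones, but are neither listed nor needed, are in the scene too. What is shaped like the rcd_unit but orange or pink is not meant.

How it is judged:
By the outcome, as a careful person would: the job done as asked, in the order asked, and still so for the second after the job is handed in, with the robot touching nothing.
It also fails if it takes over 40 s, if anything falls off the work surface, if the arm or the gripper's body presses on something with over 40 N, if the wrist force passes 120 N, or if a joint passes its speed limit or range.

## Robot

A 6-joint arm with a two-finger parallel gripper is mounted at the origin on the work surface. World frame = base frame: x ahead of the robot, y to its left, z up, the work surface at z = 0. Lengths are in m, angles in rad, forces in N, time in s.
With the tool pointing down it reaches from about 0.375 to 0.75 m from the base axis. Payload 9 kg.
Tool frame: the origin (TCP) lies midway between the tips of the shut fingers; the grasp point (between the pads) lies 19 mm behind it (bot.grip_point_offset is the z of the grasp point in the tool frame, in m); z points along the fingers, y is the line along which they close (so a half turn about z gives the same grasp; the last joint's range is limited). The gripper opens to 85 mm and grips with 20 to 120 N. Pads are 22 mm wide; open, the fingers measure 114 mm over their backs; the gripper's body (76 mm by 85 mm) begins 54 mm behind the grasp point. The pads swing forward as they close: fully open they stand 13 mm farther back than shut.
Start: joints at [-1.49, 0.104, 0.097, 1.564, 0, 1.353], TCP at [0.177, -0.573, 0.231] pointing down, gripper open.
Joint ranges: [-2.99, 2.99], [-0.84, 1.86], [-1.1, 1.16], [-1.84, 2.11], [-1.51, 1.56], [-3.14, 3.14]. Speed limits (rad/s): [2.22, 2.22, 2.57, 3.14, 3.14, 3.14].

## Interface

Orientations are given as a rotation vector (axis times angle).
In Python, from workcell import readout, get_image, camera_info, sign_off, bot gives the robot as it stands.
- The arm moves only by the shell command python3 -m jog 'ROWS' [FORCE]. ROWS is JSON, a list of rows, each a list of 7 numbers: the opening, from -1 (shut) to 1 (fully open), then the shift along the world's x, y, z in units of 40 mm (1.0 is 40 mm), then the turn, a rotation vector about the world's x, y, z in units of 5 degrees (1.0 is 5 degrees). In form: [[gripper, dx, dy, dz, rx, ry, rz], ...]. A call has 1 to 5 rows; each row is the pose to reach, as a shift and turn from the pose commanded when the call began; what a row does not reach only later rows make up. A row lasts 1/12 s, in which the tool goes at most 41.7 mm and 7.16 degrees, less where a joint would pass 70% of its speed; a pose out of reach is approached as far as the arm can. A call with a gripper value outside its range is refused whole. The fingers move at their own pace and stop on an object; FORCE is the grip in N (left out, the last holds). Time passes only in rows, so rows that repeat a pose let the fingers close. It gives the time, the measured TCP pose, the force, the opening and the grip force at its end, in the units of the state.
- readout.read_state(): the state, without advancing time (a new reading comes with each control period).
- get_image(name): name is "side" or "top"; returns (picture, depth): 480x640x3 uint8, red, green, blue; 480x640 float32, m along the optical axis (not along the pixel's ray), 0 where there is no reading.
- camera_info(name): a dict with "fx", "fy", "cx", "cy" (pixels), "xyz" and "attitude" of the camera in the world. Camera axes: x right, y up, looking along -z (the intrinsics and any distortion apply to the point x, -y, -z); pixel columns grow to the right and rows downward; lengths in m; the calibration is good to about 2 mm. A picture is of the moment at which its call begins. camera_info takes no time and is no camera call.
- sign_off(): hands the job in; it is judged then, once.
The state is a dict: "time": time; "joint_positions": joint angles; "qvel": joint speeds; "joint_efforts": joint torques, N m; "tcp_pos": TCP position; "tcp_rot": TCP orientation; "wrist_force": force on the tool from outside, world axes, zero at the start; "ft_torque": the same for the moment, N m; "finger_gap": finger opening in m; "finger_force": force on a finger pad.
Only numpy, scipy, OpenCV 4.12 (cv2) and the standard library are available. Lean on these libraries where they do the work, as an engineer would, in place of code of your own. Each camera call takes 0.05 s, during which the arm holds its last target. There are 200 camera calls.

## Working session

There is one attempt and no reset: what is moved stays moved. The work goes in short steps, Python scripts to look and compute and a shell command to move; the robot and the scene stay as the last step left them, time stands still between calls to the robot, and variables do not carry over. Pictures are saved under pics/ and viewed, at most 10 in all, crops included, and the job is handed in when it is done.

```bash
mkdir -p pics
cat > h.py <<'E'
import numpy as np,cv2
from scipy.spatial.transform import Rotation as R
from workcell import readout,get_image,camera_info,bot
def cam(n):
    c=camera_info(n); a=np.array(c['attitude'],float)
    Rm=R.from_rotvec(a).as_matrix() if a.size==3 else a.reshape(3,3)
    return c,Rm,np.array(c['xyz'])
def pts(n,d):
    c,Rm,t=cam(n); v,u=np.mgrid[:480,:640]
    p=np.stack([(u-c['cx'])/c['fx']*d,-(v-c['cy'])/c['fy']*d,-d],-1)
    return p@Rm.T+t
E
python3 - <<'E'
from h import *
for n in('side','top'):
    im,d=get_image(n); np.savez(n+'0.npz',im=im,d=d); cv2.imwrite(f'pics/{n}0.png',im[...,::-1]); print(camera_info(n),(d>0).mean())
print(readout.read_state())
E
```

```text
{'fx': 453.5796531597408, 'fy': 453.5796531597408, 'cx': 325.6486188654008, 'cy': 230.63269778508675, 'xyz': array([0.44476008, 0.331936  , 1.19255873]), 'attitude': array([ 0.06237622, -0.45647285, -2.81674739])} 0.9960221354166666
{'fx': 602.6535515398921, 'fy': 602.6535515398921, 'cx': 303.5926873976959, 'cy': 228.60766170803737, 'xyz': array([ 3.56763805e-01, -1.54175437e-03,  1.80211669e+00]), 'attitude': array([ 0.08710447, -0.0988234 , -1.58248585])} 0.9959049479166666
{'time': 0.1, 'joint_positions': array([-1.48973277e+00,  1.04609624e-01,  9.66031530e-02,  1.56391928e+00,
       -2.10896795e-05,  1.35308983e+00]), 'qvel': array([ 7.40854130e-04, -1.06707194e-03,  1.87138127e-03, -1.40738475e-03,
        2.01267404e-03, -8.11821574e-05]), 'joint_efforts': array([ 7.53941102e-03, -5.58207929e+01,  5.04718351e+01,  1.28395835e-02,
       -9.60812213e-05, -4.52210429e-06]), 'tcp_pos': array([ 0.17658254, -0.57312971,  0.23064852]), 'tcp_rot': array([-3.10548841e+00, -4.67395461e-01, -8.80324164e-05]), 'wrist_force': array([-0.49517613, -0.28686764, -0.10001067]), 'ft_torque': array([ 0.03107297, -0.03592908,  0.01905585]), 'finger_force': 0.0, 'finger_gap': 0.08527411233814695}
```

View pics/side0.png

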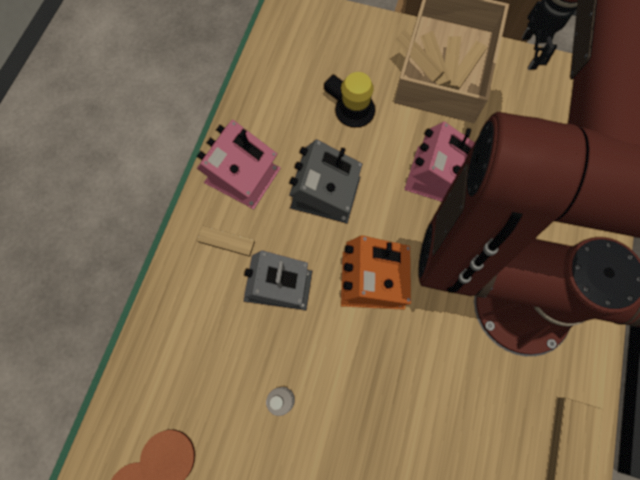

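View pics/top0.png

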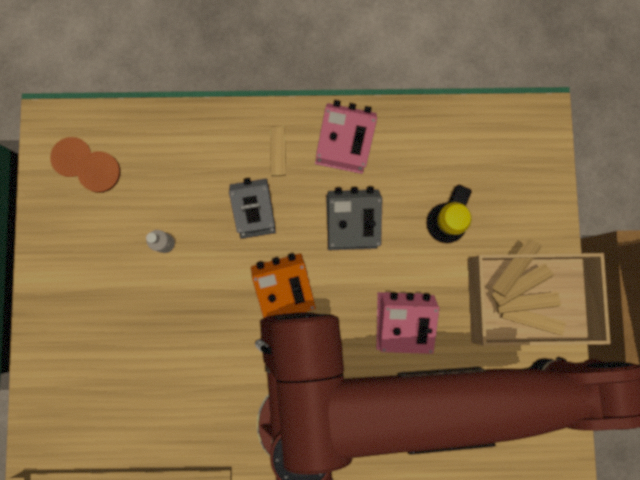

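Side view: the candidates shaped like the breaker are grey (327,180), pink (240,162), pink (442,162) and orange (377,272). The grey box at (279,280) has a bow and no button, so it is the isolator. Grey at (327,180), which is (355,218) in the top view, is the one meant because it has both a lever and a round button and isn't orange or pink. I'll confirm this in a crop and measure it.

Run:
```python
from h import *
s=np.load('side0.npz');t=np.load('top0.npz')
a=cv2.resize(s['im'][125:235,275:375],(400,440),interpolation=cv2.INTER_CUBIC)
b=cv2.resize(t['im'][175:265,315:395],(390,440),interpolation=cv2.INTER_CUBIC)
cv2.imwrite('pics/crop1.png',np.hstack([a,b])[...,::-1])
for n,f,(r0,r1,c0,c1) in(('side',s,(135,225,285,365)),('top',t,(183,252,322,388))):
    P=pts(n,f['d'])[r0:r1,c0:c1].reshape(-1,3); P=P[P[:,2]>.07]
    # RANSAC plane with tilt .5
    rng=np.random.default_rng(0);best=0
    for _ in range(800):
        q=P[rng.choice(len(P),3,False)];nn=np.cross(q[1]-q[0],q[2]-q[0]);l=np.linalg.norm(nn)
        if l<1e-6: continue
        nn/=l; nn*=np.sign(nn[2])
        if not .75<nn[2]<.95: continue
        i=abs((P-q[0])@nn)<.003
        if i.sum()>best:best=i.sum();I=i
    F=P[I];m=F.mean(0);nn=np.linalg.svd(F-m)[2][2];nn*=np.sign(nn[2])
    print(n,len(F),m.round(4),nn.round(3),'tilt',np.arccos(nn[2]).round(3),'yaw',np.arctan2(-nn[1],-nn[0]).round(3))
    h=np.array([-nn[0],-nn[1],0]);h/=np.linalg.norm(h); y=np.cross(nn,np.cross(h,nn)*0+h); y/=np.linalg.norm(y); x=np.cross(y,nn)
    Q=np.stack([(F-m)@x,(F-m)@y],1); rect=cv2.minAreaRect(Q.astype(np.float32)*1000);print('rect mm',rect)
    print('lo/hi',np.percentile(Q,[1,99],axis=0).round(4).tolist())
    D=(P-m)@nn; K=D>.02; G=P[K]
    print('above',[( (g-m)@x.round(3)).round(3).tolist() for g in G[:0]],K.sum())
    for lo,hi in((.008,.018),(.02,.045),(.045,.09)):
        k=(D>lo)&(D<hi); 
        if k.any(): print(lo,hi,k.sum(),np.c_[(P[k]-m)@x,(P[k]-m)@y,D[k]].mean(0).round(4))
    print('x',x.round(3),'y',y.round(3),'tipmax',P[np.argmax(D)].round(4),D.max().round(4))
```

```text
side 2273 [ 0.5723 -0.1543  0.1265] [-0.48  -0.007  0.877] tilt 0.5 yaw 0.015
rect mm ((-2.215087890625, -3.3299102783203125), (149.5834197998047, 150.7275848388672), 0.46939778327941895)
lo/hi [[-0.0747, -0.0759], [0.0702, 0.0697]]
above [] 108
0.008 0.018 74 [-0.0014  0.0232  0.0121]
0.02 0.045 21 [ 0.0085 -0.0345  0.0319]
0.045 0.09 59 [ 0.0201 -0.0378  0.0684]
x [0.877 0.013 0.48 ] y [-0.015  1.     0.   ] tipmax [0.4448 0.3319 1.1926] 0.993
top 1392 [ 0.575  -0.1585  0.1276] [-0.469 -0.     0.883] tilt 0.488 yaw 0.0
rect mm ((-2.1672439575195312, -0.9220352172851562), (151.04396057128906, 148.31004333496094), 1.655673623085022)
lo/hi [[-0.0757, -0.0738], [0.0709, 0.0717]]
above [] 66
0.008 0.018 100 [0.0063 0.0157 0.0112]
0.02 0.045 3 [ 0.0023 -0.0048  0.0219]
0.045 0.09 45 [ 0.0192 -0.0372  0.0697]
x [0.883 0.    0.469] y [-0.  1.  0.] tipmax [ 3.5680e-01 -1.5000e-03  1.8021e+00] 1.5814
```

View pics/crop1.png

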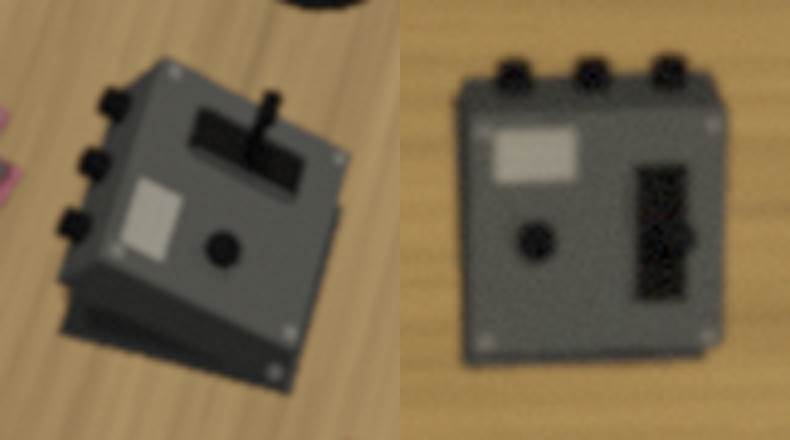

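The crop confirms it: lever and round button on the grey case, button at side (331,187) and top (343,224), lever grip at side (342,150). The fitted face is 150 x 150 mm with a tilt of 0.5, centred near (0.572,-0.159,0.126), which matches the given sizes. I'll triangulate the button and rise clear with the fingers shut.

```bash
cat >> h.py <<'E'
def ray(n,u,v):
    c,Rm,t=cam(n); d=Rm@np.array([(u-c['cx'])/c['fx'],-(v-c['cy'])/c['fy'],-1]); return t,d/np.linalg.norm(d)
def tri(a,b):
    A=np.zeros((3,3));B=np.zeros(3);rs=[ray('side',*a),ray('top',*b)]
    for o,d in rs: M=np.eye(3)-np.outer(d,d);A+=M;B+=M@o
    p=np.linalg.solve(A,B); return p.round(4),[np.linalg.norm(np.cross(p-o,d)).round(4) for o,d in rs]
E
python3 - <<'E'
from h import *
print(tri((330.75,187.3),(343.1,224.5)),'expect .566 -.1225 .137')
print(tri((342.5,149.5),(372.5,223.5)),'tip')
s=np.load('side0.npz');t=np.load('top0.npz')
for n,f,(u,v) in(('side',s,(331,187)),('top',t,(343,224))):
    print(pts(n,f['d'])[v-2:v+3,u-2:u+3].reshape(-1,3).mean(0).round(4))
E
python3 -m jog '[[-1,0,0,1,0,0,-1.4],[-1,0,0,2,0,0,-2.8],[-1,0,0,3,0,0,-3.42],[-1,0,0,4,0,0,-3.42]]' 40
```

```text
(array([ 0.5656, -0.1268,  0.1205]), [np.float64(0.0008), np.float64(0.0008)]) expect .566 -.1225 .137
(array([ 0.5581, -0.2004,  0.1951]), [np.float64(0.0007), np.float64(0.0007)]) tip
[ 0.5627 -0.121   0.136 ]
[ 0.5573 -0.1202  0.204 ]
time: 0.43
tcp_pos: [0.1766, -0.5728, 0.3926]
tcp_rot: [-3.141, 0.005, 0.0]
wrist_force: [-0.8, -1.4, 0.9]
finger_gap: 0.0384
finger_force: 0.0
```

```bash
python3 -m jog '[[-1,0.6,0.78,0,0,0,0],[-1,1.2,1.56,0,0,0,0],[-1,1.8,2.34,0,0,0,0],[-1,2.4,3.12,0,0,0,0],[-1,3,3.9,0,0,0,0]]'; python3 -m jog '[[-1,0.6,0.78,0,0,-1,0],[-1,1.2,1.56,0,0,-2,0],[-1,1.8,2.34,0,0,-3,0],[-1,2.4,3.12,0,0,-4,0],[-1,3,3.9,0,0,-5,0]]'; python3 -m jog '[[-1,0.5,0.7,0,0,-0.73,0],[-1,1.1,1.4,0,0,-0.73,0],[-1,1.7,2.1,0,0,-0.73,0],[-1,2.3,2.8,0,0,-0.73,0],[-1,2.6,3.5,0,0,-0.73,0]]'
```

```text
time: 0.85
tcp_pos: [0.2974, -0.4159, 0.391]
tcp_rot: [-3.141, 0.0, 0.0]
wrist_force: [0.9, -1.1, -0.4]
finger_gap: -0.0002
finger_force: 0.0
time: 1.27
tcp_pos: [0.4176, -0.2599, 0.3914]
tcp_rot: [-3.065, -0.001, -0.686]
wrist_force: [0.8, 0.8, 0.6]
finger_gap: 0.0001
finger_force: 0.0
time: 1.68
tcp_pos: [0.5219, -0.1197, 0.3909]
tcp_rot: [-3.044, -0.001, -0.778]
wrist_force: [-0.0, -0.1, -0.8]
finger_gap: -0.0001
finger_force: 0.0
```

```bash
python3 -m jog '[[-1,0.12,0,-1,0,0,0],[-1,0.24,0,-2,0,0,0],[-1,0.36,0,-3,0,0,0],[-1,0.5,0,-4,0,0,0],[-1,0.6,-0.05,-5,0,0,0]]'; python3 -m jog '[[-1,0,0,-0.48,0,0,0],[-1,0,0,-0.48,0,0,0],[-1,0,0,-0.48,0,0,0]]'
python3 - <<'E'
from h import *
im,d=get_image('side'); cv2.imwrite('pics/s1.png',cv2.resize(im[100:250,250:450],(800,600))[...,::-1])
E
```

```text
time: 2.1
tcp_pos: [0.5446, -0.1227, 0.1891]
tcp_rot: [-3.044, -0.001, -0.777]
wrist_force: [0.9, 0.0, 1.3]
finger_gap: 0.0001
finger_force: 0.0
time: 2.35
tcp_pos: [0.5441, -0.123, 0.1715]
tcp_rot: [-3.044, -0.0, -0.775]
wrist_force: [0.4, -0.1, 0.1]
finger_gap: -0.0002
finger_force: 0.0
```

View pics/s1.png

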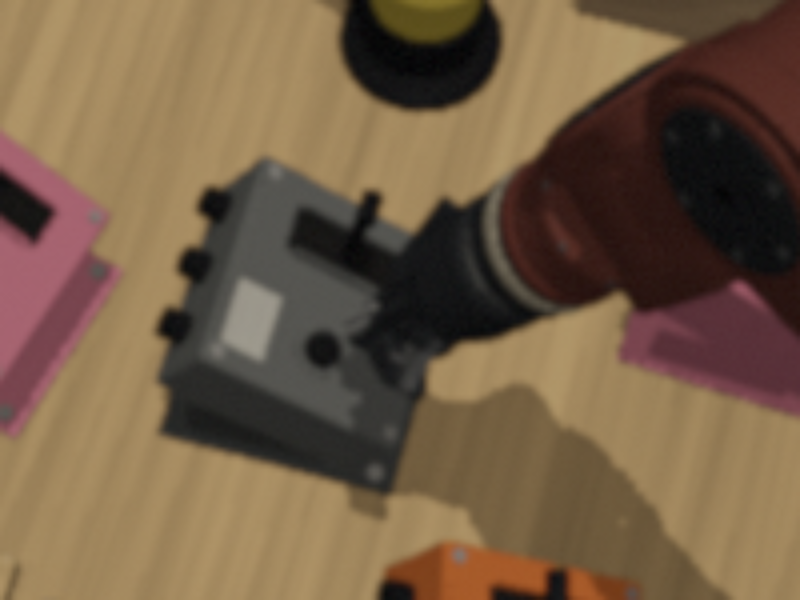

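The picture shows the fingertips at crop (362,335), short of the button at (325,350) along its axis, with the lever still up and clear of the gripper. Next I'll approach, then press in small steps.

```bash
python3 -m jog '[[-1,0.18,0,-0.33,0,0,0],[-1,0.38,0,-0.66,0,0,0],[-1,0.38,0,-0.66,0,0,0],[-1,0.38,0,-0.66,0,0,0]]'; for i in 1; do python3 -m jog '[[-1,0.036,0,-0.066,0,0,0],[-1,0.072,0,-0.132,0,0,0],[-1,0.072,0,-0.132,0,0,0]]'; done; python3 -m jog '[[-1,0.036,0,-0.066,0,0,0],[-1,0.06,0,-0.11,0,0,0],[-1,0.06,0,-0.11,0,0,0]]'
```

```text
time: 2.73
tcp_pos: [0.5603, -0.1237, 0.1476]
tcp_rot: [3.043, 0.001, 0.779]
wrist_force: [0.3, -0.5, 0.1]
finger_gap: 0.0001
finger_force: 0.0
time: 2.98
tcp_pos: [0.563, -0.1237, 0.1411]
tcp_rot: [3.043, 0.0, 0.778]
wrist_force: [-0.4, -0.6, 0.3]
finger_gap: -0.0001
finger_force: 0.0
time: 3.23
tcp_pos: [0.5652, -0.1235, 0.136]
tcp_rot: [3.044, 0.0, 0.777]
wrist_force: [-0.4, -0.3, 0.4]
finger_gap: -0.0001
finger_force: 0.0
```

```bash
python3 -m jog '[[-1,0.024,0,-0.044,0,0,0],[-1,0.024,0,-0.044,0,0,0]]';python3 -m jog '[[-1,0.024,0,-0.044,0,0,0],[-1,0.024,0,-0.044,0,0,0]]'; python3 -m jog '[[-1,0.024,0,-0.044,0,0,0],[-1,0.024,0,-0.044,0,0,0]]'
```

```text
time: 3.4
tcp_pos: [0.566, -0.1233, 0.1339]
tcp_rot: [-3.044, -0.0, -0.777]
wrist_force: [-1.1, 0.4, 1.7]
finger_gap: 0.0001
finger_force: 1.2
time: 3.57
tcp_pos: [0.5671, -0.1234, 0.1323]
tcp_rot: [3.044, 0.001, 0.777]
wrist_force: [-2.5, -0.1, 2.1]
finger_gap: 0.0001
finger_force: 1.4
time: 3.73
tcp_pos: [0.5681, -0.1234, 0.1306]
tcp_rot: [3.044, 0.001, 0.777]
wrist_force: [-2.5, 0.6, 2.8]
finger_gap: -0.0001
finger_force: 1.8
```

```bash
python3 -m jog '[[-1,0.012,0,-0.022,0,0,0],[-1,0.012,0,-0.022,0,0,0]]'
python3 - <<'E'
from h import *
im,d=get_image('side'); cv2.imwrite('pics/s2.png',cv2.resize(im[100:250,250:450],(800,600))[...,::-1])
E
```

```text
time: 3.9
tcp_pos: [0.5684, -0.1234, 0.1303]
tcp_rot: [3.044, 0.0, 0.777]
wrist_force: [-7.6, 2.5, 7.4]
finger_gap: 0.0
finger_force: 4.6
```

View pics/s2.png

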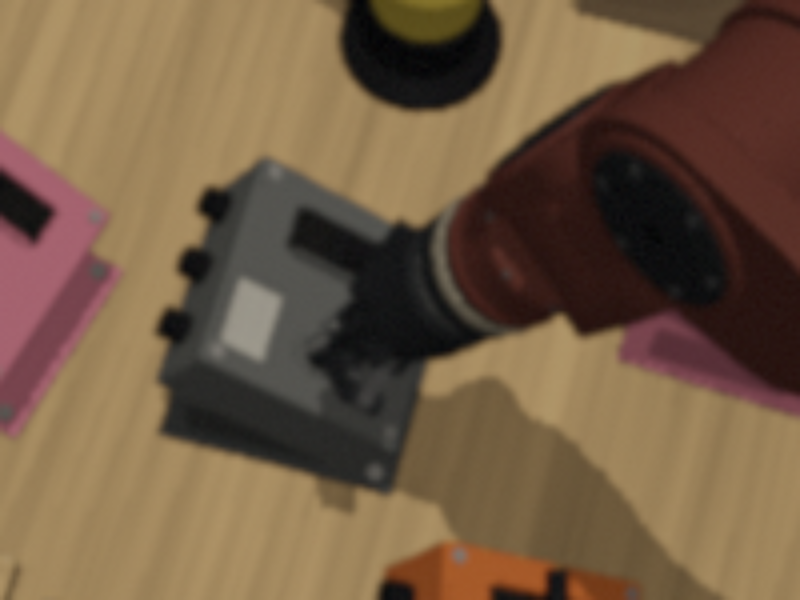

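The lever no longer stands at crop (370,200), where it was before, so it has dropped. The force rose to about 10 N at the end of the button's travel. I'll retreat along the face normal and look.

```bash
python3 -m jog '[[-1,-0.48,0,0.88,0,0,0],[-1,-0.96,0,1.76,0,0,0],[-1,-1.44,0,2.64,0,0,0],[-1,-2,0,3.4,0,0,0],[-1,-2.6,0,4,0,0,0]]'
python3 - <<'E'
from h import *
im,d=get_image('side'); cv2.imwrite('pics/s3.png',cv2.resize(im[100:250,250:450],(800,600))[...,::-1])
P=pts('side',d)[135:225,285:365].reshape(-1,3)
th=.5;x=np.array([np.cos(th),0,np.sin(th)]);n=np.array([-np.sin(th),0,np.cos(th)]);C=np.array([.572,-.1585,.126])
Q=np.c_[(P-C)@x,(P-C)[:,1],(P-C)@n];k=(Q[:,2]>.02)&(Q[:,2]<.085)&(abs(Q[:,1]+.036)<.03)&(abs(Q[:,0])<.075)
print(k.sum(),Q[k].mean(0).round(4),Q[k][Q[k][:,2]>.05].mean(0).round(4))
E
```

```text
time: 4.37
tcp_pos: [0.4691, -0.1258, 0.2934]
tcp_rot: [-3.042, -0.003, -0.766]
wrist_force: [-1.8, -0.4, -1.0]
finger_gap: 0.0002
finger_force: 0.0
137 [-0.0319 -0.0353  0.0453] [-0.0416 -0.0356  0.0586]
```

View pics/s3.png

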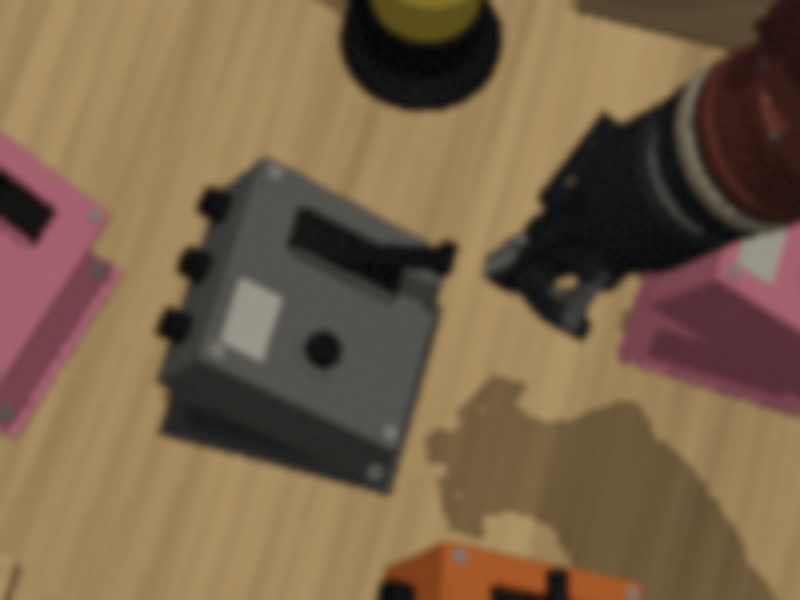

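Lever is down (grip at crop (445,257), button free at (322,350)); measured tip (-42,-36,57) mm in face coordinates agrees with the fully-down pose. Next I'll move to below and down-slope of the grip.

```bash
python3 -m jog '[[-1,-0.25,-0.6,-0.7,0,0,0],[-1,-0.5,-1.2,-1.4,0,0,0],[-1,-0.75,-1.8,-2.1,0,0,0],[-1,-0.75,-1.8,-3,0,0,0],[-1,-0.75,-1.8,-3,0,0,0]]'; python3 -m jog '[[-1,0.4,0,-0.35,0,0,0],[-1,0.85,0,-0.7,0,0,0],[-1,1.27,0,-1,0,0,0],[-1,1.27,0,-1,0,0,0],[-1,1.27,0,-1,0,0,0]]'
```

```text
time: 4.83
tcp_pos: [0.4403, -0.2001, 0.1642]
tcp_rot: [-3.037, 0.005, -0.749]
wrist_force: [-1.0, 0.2, -2.1]
finger_gap: -0.0002
finger_force: 0.0
time: 5.25
tcp_pos: [0.4941, -0.2001, 0.1329]
tcp_rot: [-3.04, -0.007, -0.76]
wrist_force: [-0.7, -0.5, 0.5]
finger_gap: -0.0004
finger_force: 0.0
```

```bash
python3 -m jog '[[-1,0.06,0.14,-0.11,0,0,0],[-1,0.06,0.14,-0.11,0,0,0],[-1,0.28,0.14,0.01,0,0,0],[-1,0.28,0.14,0.01,0,0,0]]'; python3 -m jog '[[-1,0.2,0,0.11,0,0,0],[-1,0.4,0,0.22,0,0,0],[-1,0.4,0,0.22,0,0,0]]';  python3 -m jog '[[-1,0.2,0,0.11,0,0,0],[-1,0.4,0,0.22,0,0,0],[-1,0.4,0,0.22,0,0,0]]'
```

```text
time: 5.58
tcp_pos: [0.5052, -0.1957, 0.1339]
tcp_rot: [-3.042, -0.003, -0.762]
wrist_force: [-0.7, 0.5, -1.1]
finger_gap: 0.0001
finger_force: 0.7
time: 5.83
tcp_pos: [0.5213, -0.1958, 0.1427]
tcp_rot: [-3.042, -0.004, -0.763]
wrist_force: [-0.9, -0.2, -2.4]
finger_gap: 0.0001
finger_force: 1.1
time: 6.08
tcp_pos: [0.5372, -0.1956, 0.151]
tcp_rot: [-3.041, -0.004, -0.762]
wrist_force: [-2.4, -1.3, -0.7]
finger_gap: 0.0001
finger_force: 1.5
```

```bash
python3 -m jog '[[-1,0.2,0,0.11,0,0,0],[-1,0.4,0,0.22,0,0,0],[-1,0.4,0,0.22,0,0,0]]'; python3 -m jog '[[-1,0.11,0,0.06,0,0,0],[-1,0.11,0,0.06,0,0,0]]';  python3 -m jog '[[-1,0.09,0,0.05,0,0,0],[-1,0.09,0,0.05,0,0,0]]'
```

```text
time: 6.33
tcp_pos: [0.5522, -0.1952, 0.1581]
tcp_rot: [-3.041, -0.003, -0.757]
wrist_force: [-2.7, 0.2, -2.6]
finger_gap: 0.0002
finger_force: 1.7
time: 6.5
tcp_pos: [0.5564, -0.1952, 0.1603]
tcp_rot: [-3.041, -0.003, -0.757]
wrist_force: [-5.0, -0.6, -2.7]
finger_gap: 0.0002
finger_force: 2.6
time: 6.67
tcp_pos: [0.5601, -0.1952, 0.1625]
tcp_rot: [-3.041, -0.003, -0.758]
wrist_force: [-5.8, 0.0, -3.6]
finger_gap: 0.0002
finger_force: 2.6
```

```bash
python3 -m jog '[[-1,0.045,0,0.025,0,0,0],[-1,0.045,0,0.025,0,0,0]]'; python3 -m jog '[[-1,0.045,0,0.025,0,0,0],[-1,0.045,0,0.025,0,0,0]]'
```

```text
time: 6.83
tcp_pos: [0.5608, -0.1951, 0.1627]
tcp_rot: [-3.042, -0.001, -0.754]
wrist_force: [-12.4, 0.1, -3.6]
finger_gap: -0.0002
finger_force: 6.1
time: 7.0
tcp_pos: [0.5611, -0.1951, 0.1626]
tcp_rot: [-3.043, 0.001, -0.748]
wrist_force: [-24.4, -0.1, 0.2]
finger_gap: 0.0002
finger_force: 12.3
```

The force climbs to 24 N with no further travel, at the expected stop position. I'll back off down-slope, retreat and check.

```bash
python3 -m jog '[[-1,-0.15,0,-0.08,0,0,0],[-1,-0.5,0,-0.27,0,0,0],[-1,-1.1,0,-0.6,0,0,0],[-1,-1.7,0,-0.9,0,0,0],[-1,-2.3,0,-0.9,0,0,0]]'; python3 -m jog '[[-1,-0.4,0,0.8,0,0,0],[-1,-0.8,0,1.6,0,0,0],[-1,-1,0,2.5,0,0,0],[-1,-1.2,0,3.3,0,0,0],[-1,-1.2,0,3.3,0,0,0]]'
python3 - <<'E'
from h import *
im,d=get_image('side'); cv2.imwrite('pics/s4.png',cv2.resize(im[100:320,190:450],(780,660))[:600,:,::-1])
P=pts('side',d)[135:225,285:365].reshape(-1,3)
th=.5;x=np.array([np.cos(th),0,np.sin(th)]);n=np.array([-np.sin(th),0,np.cos(th)]);C=np.array([.572,-.1585,.126])
Q=np.c_[(P-C)@x,(P-C)[:,1],(P-C)@n];k=(Q[:,2]>.02)&(Q[:,2]<.085)&(abs(Q[:,1]+.036)<.03)&(abs(Q[:,0])<.075)
print(k.sum(),Q[k].mean(0).round(4),Q[k][Q[k][:,2]>.05].mean(0).round(4))
E
```

```text
time: 7.42
tcp_pos: [0.4713, -0.1945, 0.1273]
tcp_rot: [-3.039, -0.005, -0.76]
wrist_force: [0.0, -0.2, -0.5]
finger_gap: 0.0
finger_force: 0.0
time: 7.83
tcp_pos: [0.4257, -0.1979, 0.2682]
tcp_rot: [-3.044, -0.005, -0.769]
wrist_force: [0.1, -0.6, 0.6]
finger_gap: 0.0002
finger_force: 0.0
76 [ 0.0184 -0.033   0.0602] [ 0.0214 -0.0342  0.0695]
```

View pics/s4.png

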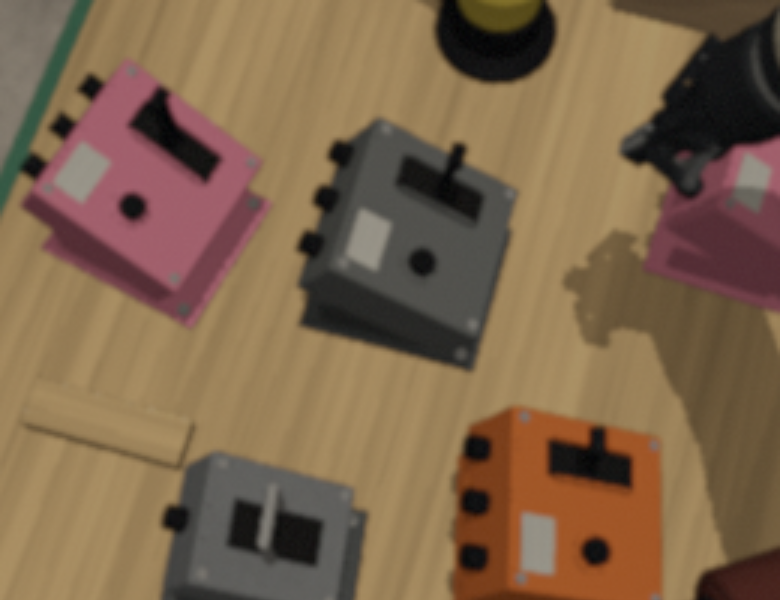

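The grey breaker's lever is up again (grip at crop (457,153)), at the same angle as at the start, and it stays there untouched. The isolator bow at (270,520) and the loose things are as they were, and the gripper is in free air.

```bash
python3 -c "from workcell import sign_off; print(sign_off())"
```

```text
the job is handed in; nothing more can be done
None
```

I tested the earth-leakage breaker and handed the job in: a gentle press of the button (about 11 N) dropped the lever. I then lifted it to its stop, and it now stays up by itself; the isolator and the loose items look undisturbed in the last picture.

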